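Show where the green garden clip is

ROBOT

A 7-joint arm with a two-finger parallel gripper is mounted at the origin on the work surface. World frame = base frame: x ahead of the robot, y to its left, z up, the work surface at z = 0. Lengths are in m, angles in rad, forces in N, time in s.
With the tool pointing down it reaches from about 0.425 to 0.975 m from the base axis. Payload 16.7 kg.
Tool frame: the origin (TCP) lies between the finger pads, 19 mm behind the fingertips; this is the grasp point; z points along the fingers, y is the line along which they close (so a half turn about z gives the same grasp; the last joint's range is limited). The gripper opens to 85 mm and grips with 20 to 120 N. Pads are 22 mm wide; open, the fingers measure 114 mm over their backs; the gripper's body (76 mm by 85 mm) begins 54 mm behind the grasp point. The pads swing forward as they close: fully open they stand 13 mm farther back than shut.
Start: joints at [-1.284, 0.426, 0.074, 1.606, -0.034, 1.111, -0.067], TCP at [0.286, 0.612, 0.25] pointing down, gripper open.
Joint ranges: [-2.85, 2.85], [-0.5, 2.14], [-1.23, 1.37], [0.21, 2.46], [-1.02, 4.16], [0.16, 2.05], [-2.73, 2.73]. Speed limits (rad/s): [1.89, 1.89, 2.39, 2.39, 3.01, 3.01, 3.01].

INTERFACE

Orientations are given as a unit quaternion [w, x, y, z].
In Python, from cell import r gives the robot as it stands. Calls block until the motion is done:
- r.move_to(position, orientation): joint-space move of the TCP to a pose.
- r.movel(position, rotation=None, vel=0.15, force_limit=None): straight line of the TCP; rotation=None keeps the orientation; vel is the mean speed in m/s. With force_limit (N) it stops when the force on the tool has changed by that much, and returns True; else False.
- r.move_joints(angles): joint-space move.
- r.set_gripper(opening, strength=None): opening from 0.0 (shut) to 1.0 (fully open); strength is the grip in N (None keeps the last); returns when the fingers have stopped.
- r.hold(seconds).
- r.solve_ik(position, orientation): joint angles nearest the present ones, or None.
- r.grab_frame(name): name is "scene" or "top" or "wrist"; returns the picture (400x640x3 uint8, blue, green, red); there is no depth.
- r.camera_params(name): a dict with "K" (3x3 intrinsics, pixels), "D" ([k1, k2, p1, p2, k3] as OpenCV has them; the pictures are not rectified), "origin" and "rotation" of the camera in the world. Camera axes: x right, y down, z forward; pixel columns grow to the right and rows downward; lengths in m; the calibration is good to about 2 mm. A picture is of the moment at which its call begins: read the wrist's pose just before it. camera_params takes no time and is no camera call; for the wrist camera it gives the pose at the moment of the call.
A pose or a line that the arm cannot do raises r.MotionError and nothing moves.
- r.finish_job(): hands the job in; it is judged then, once.
Readings, each from a call of its own:
- r.read_t(): time.
- r.read_q(): joint angles.
- r.read_qd(): joint speeds.
- r.read_effort(): joint torques, N m.
- r.read_tool_pos(): TCP position.
- r.read_orientation(): TCP orientation.
- r.read_ft_force(): force on the tool from outside, world axes, zero at the start.
- r.read_ft_torque(): the same for the moment, N m.
- r.read_finger_gap(): opening from 0.0 (shut) to 1.0 (fully open).
- r.read_grasp_force(): force on a finger pad.
Only numpy, scipy, OpenCV 4.12 (cv2) and the standard library are available. Lean on these libraries where they do the work, as an engineer would, in place of code of your own. Each camera call takes 0.05 s, during which the arm holds its last target. There are 200 camera calls.

TASK

I am coming in for the green garden clip with my hands full, so show me where it is. With your fingertips push the two drawers of the organiser that do not hold it fully home, leave the green clip's own drawer standing open just as it is, then point straight down at the middle of the green clip with the fingertips two or three centimetres above it, not touching it; keep still there for two seconds and finish still pointing. Pick nothing up, and do not disturb the funnel, canister and spanner on the shelf.

Things in the scene. Friction and masses are not known exactly. Their poses are not given: they have to be found in the camera images.
- organiser: black plastic parts organiser, 175 deep (x) x 316 wide (y) x 62 mm high, fixed to the shelf with screws; three drawers side by side, 104 mm apart, opening towards the robot. Origin: centre of its underside, on the shelf; its front face is at x = -0.0875 m of its frame; -x is the way the drawers come out. Small screw lugs 4 mm high stick out 17 mm from both ends
- green_clip: green plastic garden clip with ring-shaped jaws and two splayed finger grips, 65 long (x, jaws to +x) x 38 wide (y) x 16 mm high as it lies on its side in the front tray of one open drawer. Origin: under the middle of the clip, on the tray floor (7 mm above the shelf), so its top is 23 mm above the shelf. Loose, 20 g
- yellow_clip: yellow clip of the same shape and size, loose in the front tray of another open drawer; it rides along as that drawer goes in. Origin as for the green clip
- drawer_green (a joint): slide of the drawer that holds the green clip: 0 = fully home, front flush with the organiser's face; grows to 0.13 m as it comes out towards the robot (organiser's -x). Needs about 2 N to slide, stays where left, stops dead at 0. All three stand 90 to 122 mm out at the start; they look alike and may be in any order from left to right
- drawer_yellow (a joint): slide of the drawer that holds the yellow clip: 0 = fully home, front flush with the organiser's face; grows to 0.13 m as it comes out towards the robot (organiser's -x). Needs about 2 N to slide, stays where left, stops dead at 0. All three stand 90 to 122 mm out at the start; they look alike and may be in any order from left to right
- drawer_empty (a joint): slide of the drawer with nothing in its front tray: 0 = fully home, front flush with the organiser's face; grows to 0.13 m as it comes out towards the robot (organiser's -x). Needs about 2 N to slide, stays where left, stops dead at 0. All three stand 90 to 122 mm out at the start; they look alike and may be in any order from left to right
- drawer_green_pull (a point): drawer that holds the green clip: middle of the front edge of its finger lip, 49 mm above the shelf. Axes as the organiser's: +x is the way in, y along the front, z up. Lip 56 wide, 6 thick, sticks out 10 mm from the front panel (96 wide, 53 high, 4 thick, foot 4 mm above the shelf) just below its top. A fingertip pushing +x on the lip drives the drawer in
- drawer_yellow_pull (a point): drawer that holds the yellow clip: middle of the front edge of its finger lip, 49 mm above the shelf. Axes as the organiser's: +x is the way in, y along the front, z up. Lip 56 wide, 6 thick, sticks out 10 mm from the front panel (96 wide, 53 high, 4 thick, foot 4 mm above the shelf) just below its top. A fingertip pushing +x on the lip drives the drawer in
- drawer_empty_pull (a point): drawer with nothing in its front tray: middle of the front edge of its finger lip, 49 mm above the shelf. Axes as the organiser's: +x is the way in, y along the front, z up. Lip 56 wide, 6 thick, sticks out 10 mm from the front panel (96 wide, 53 high, 4 thick, foot 4 mm above the shelf) just below its top. A fingertip pushing +x on the lip drives the drawer in
- drawer_green_tray (a point): centre of the floor of the front tray of the green clip's drawer (7 mm above the shelf), 71 mm behind the lip's front edge; the tray is 114 long (x) x 90 wide (y) mm inside, its side walls 38 mm high over the drawer's underside (top 42 mm above the shelf), its front panel's top 57 mm above the shelf
- drawer_yellow_tray (a point): the same point in the yellow clip's drawer
- funnel: orange plastic funnel standing mouth down on the shelf, 112 mm across, 125 high, loose. Origin: centre of its underside
- canister: round aluminium canister with a screw lid, 80 mm across, 116 high, loose, upright on the shelf. Origin: centre of its underside
- spanner: steel adjustable spanner lying on the shelf, about 190 long (x, jaws to +x) x 50 wide x 14 mm high, loose. Origin: on its underside, near the middle
Mind the look-alikes: they are no part of the job. What is shaped like the green_clip but pink or red is not meant.

How it is judged:
On the way, in this order (a step that is already met when the one before it is completed fails the run):
1. the two drawers without the green clip are fully home (value of joint each of drawer_yellow, drawer_empty below 0.006 m), for 0.2 s.
2. the tool points straight down at the green clip from just above, for two seconds (all of step 1 and horizontal distance between the grasp point and green_clip below 0.02 m and height (world z) of the grasp point below 0.095 m and angle between the grasp point's own z axis and vertical above 2.7 rad), for 1.9 s.
At the end, for the whole second after the job is handed in: The other two drawers are home within 6 mm; the green clip and its drawer within 12 mm of their start; each clip in its drawer; the tool still points down (within 25 degrees) over the green clip: TCP within 20 mm of its middle sideways, under 95 mm above the shelf (fingertips 5 cm over the clip) (all of step 2 and distance of each of drawer_green_pull, green_clip from where it was at the start of the episode below 0.012 m and x of green_clip in the frame of drawer_green_tray between -0.05 and 0.05 m and y of green_clip in the frame of drawer_green_tray between -0.045 and 0.045 m and z of green_clip in the frame of drawer_green_tray below 0.012 m and x of yellow_clip in the frame of drawer_yellow_tray between -0.05 and 0.05 m and y of yellow_clip in the frame of drawer_yellow_tray between -0.045 and 0.045 m and z of yellow_clip in the frame of drawer_yellow_tray below 0.012 m and linear speed of green_clip below 0.02 m/s); the robot touches nothing.
It fails at once if the robot touches the green clip (contact force between any of the arm, the fingers and green_clip above 0.1 N).
It fails at once if the green clip's drawer is shifted by more than 15 mm (distance of drawer_green_pull from where it was at the start of the episode above 0.015 m).
It fails at once if a clip is lifted off its tray (height (world z) of any of green_clip, yellow_clip above 0.03 m).
It fails at once if the funnel, canister or spanner is moved by more than 15 mm (distance of any of funnel, canister, spanner from where it was at the start of the episode above 0.015 m).
It also fails if it takes over 58 s, if anything falls off the work surface, if the arm or the gripper's body presses on something with over 40 N, if the wrist force passes 120 N, or if a joint passes its speed limit or range.

## Working session

There is one attempt and no reset: what is moved stays moved. The work goes in short steps, each a Python script; the robot and the scene stay as the last script left them, time stands still between calls to the robot, and variables do not carry over. Pictures are saved under pics/ and viewed, at most 10 in all, crops included, and the job is handed in when it is done.

```bash
mkdir -p pics; ls; python3 - <<'E'
from cell import r
import cv2,numpy as np
for n in("scene","top"):
    f=r.grab_frame(n);cv2.imwrite(f"pics/{n}0.png",f)
    p=r.camera_params(n);print(n,np.round(p["K"],1).tolist(),np.round(p["D"],3),np.round(p["origin"],3),np.round(p["rotation"],3).tolist())
print(r.read_t(),r.read_orientation())
E
```

```text
pics
scene [[500.2, 0.0, 309.9], [0.0, 500.2, 203.2], [0.0, 0.0, 1.0]] [-0.044  0.     0.     0.     0.   ] [1.023 0.702 0.895] [-0.104, 0.261, 0.884, -0.375]
top [[485.3, 0.0, 312.3], [0.0, 485.3, 195.8], [0.0, 0.0, 1.0]] [0.019 0.    0.    0.    0.   ] [0.37  0.012 1.284] [-0.059, 0.706, -0.703, 0.059]
0.1 [-9.18858766e-05  2.16671149e-01  9.76244483e-01 -5.61062955e-04]
```

View pics/top0.png

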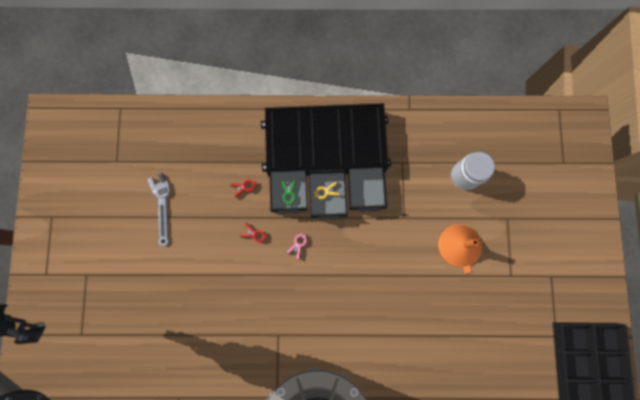

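View pics/scene0.png

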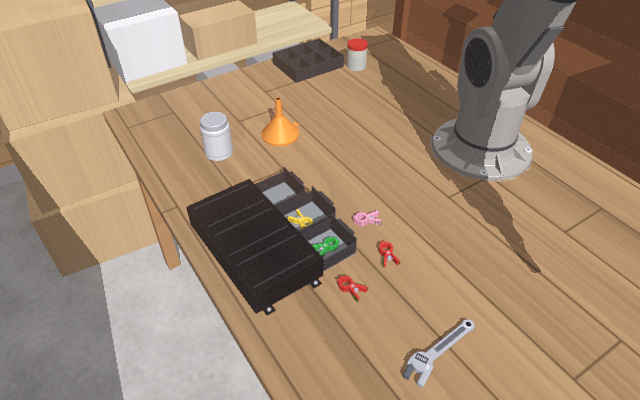

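Top view: the green clip is at (289,192) in the left drawer, the yellow one at (328,190) in the middle drawer, and the right drawer at (368,188) is empty. Possible mix-ups are the red clips at (243,187) and (255,233) and the pink one at (298,246), all loose on the table. By colour and tray I choose (289,192). The scene view agrees, with green at (326,245). Next I triangulate it.

```bash
cat > h.py <<'E'
import cv2,numpy as np
from scipy.spatial.transform import Rotation as R
def rot(p):
    q=np.asarray(p["rotation"]); 
    return q if q.shape==(3,3) else R.from_quat(q[[1,2,3,0]]).as_matrix()
def ray(p,uv):
    n=cv2.undistortPoints(np.array([[uv]],float),np.array(p["K"]),np.array(p["D"]))[0,0]
    return np.array(p["origin"]),rot(p)@np.r_[n,1]
def plane(p,uv,z):
    o,d=ray(p,uv); return o+d*(z-o[2])/d[2]
def tri(*rays):
    A=0;b=0
    for o,d in rays:
        d=d/np.linalg.norm(d);M=np.eye(3)-np.outer(d,d);A=A+M;b=b+M@o
    x=np.linalg.solve(A,b)
    return x,[np.linalg.norm(np.cross(x-o,d/np.linalg.norm(d))) for o,d in rays]
def blob(f,lo,hi,box=None):
    m=cv2.inRange(cv2.cvtColor(f,cv2.COLOR_BGR2HSV),lo,hi)
    n,l,s,c=cv2.connectedComponentsWithStats(m)
    i=1+np.argmax(s[1:,4]);x,y,w,h,a=s[i];
    q=cv2.minAreaRect(cv2.findContours((l==i).astype('uint8'),0,2)[0][0])
    return q,a
G=((45,100,40),(80,255,255));Y=((20,130,90),(33,255,255))
E
python3 - <<'E'
from cell import r
from h import *
F={n:cv2.imread(f"pics/{n}0.png") for n in("scene","top")};P={n:r.camera_params(n) for n in F}
for nm,c in(("g",G),("y",Y)):
    b={n:blob(F[n],*c) for n in F};print(nm,b)
    print(tri(*[ray(P[n],b[n][0][0]) for n in F]),plane(P["top"],b["top"][0][0],.015))
# organiser top corners and drawer fronts (top view, by eye)
for uv,z in [((265,107),.062),((384,104),.062),((270,211),.055),((306,209),.055),((311,216),.055),((347,214),.055),((350,208),.055),((386,206),.055)]:
    print(uv,plane(P["top"],uv,z).round(3))
E
python3 - <<'E'
import cv2
f=cv2.imread("pics/top0.png")[90:225,255:395]
cv2.imwrite("pics/crop.png",cv2.resize(f,None,fx=4,fy=4,interpolation=2))
E
```

```text
g {'scene': (((326.3287353515625, 245.49136352539062), (14.352941513061523, 25.764707565307617), 61.927513122558594), np.int32(246)), 'top': (((287.5, 192.5), (23.0, 13.0), 90.0), np.int32(155))}
(array([0.59120702, 0.07858423, 0.02054141]), [np.float64(0.0003440532160717608), np.float64(0.00034405321607164824)]) [0.59244343 0.07865162 0.015     ]
y {'scene': (((299.60400390625, 219.57200622558594), (23.147869110107422, 14.419983863830566), 34.695152282714844), np.int32(191)), 'top': (((325.7353210449219, 190.941162109375), (13.339459419250488, 22.313274383544922), 75.96376037597656), np.int32(139))}
(array([ 0.59754704, -0.02394894,  0.02051635]), [np.float64(0.001956585189589789), np.float64(0.00195658518958959)]) [ 0.59699073 -0.02286099  0.015     ]
(265, 107) [0.813 0.138 0.062]
(384, 104) [ 0.822 -0.175  0.062]
(270, 211) [0.537 0.121 0.055]
(306, 209) [0.543 0.029 0.055]
(311, 216) [0.525 0.016 0.055]
(347, 214) [ 0.53  -0.076  0.055]
(350, 208) [ 0.546 -0.084  0.055]
(386, 206) [ 0.551 -0.176  0.055]
```

View pics/crop.png

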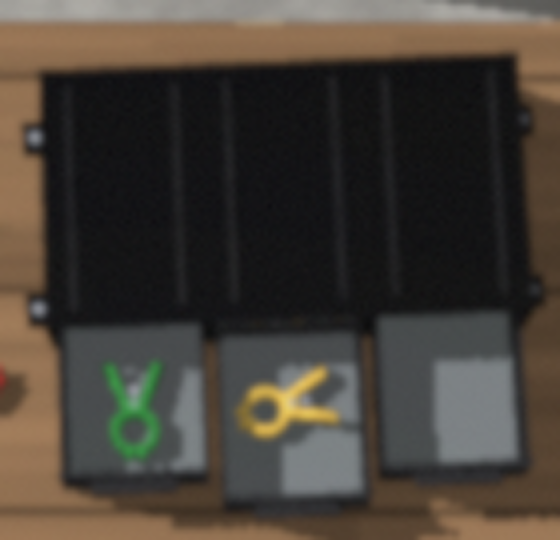

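The crop confirms it: the green clip lies in the left drawer (jaws towards the robot), the yellow one in the middle and the right tray is empty. Next I take a closer wrist view with the gripper shut.

```bash
cat >> h.py <<'E'
def down(psi): return [0,float(np.cos(psi/2)),float(np.sin(psi/2)),0]
E
python3 - <<'E'
from cell import r
from h import *
r.set_gripper(0.0)
r.move_to([.5,0.0,.38],down(np.pi+.03))
print(r.read_t(),r.read_q().__repr__(),r.read_tool_pos())
import pickle
for i,y in enumerate((.03,-.05)):
    r.movel([.5,y,.38])
    p=r.camera_params("wrist");f=r.grab_frame("wrist");cv2.imwrite(f"pics/w{i}.png",f);pickle.dump(p,open(f"w{i}.pkl","wb"))
    print(p["origin"],rot(p)[:,2])
print(r.read_t())
E
```

```text
3.2167 array([-0.70487269,  0.01656194,  0.59174864,  1.84045126, -0.00944785,
        1.28761097,  1.49134237]) [0.50012216 0.00081501 0.3798674 ]
[0.43413163 0.0293854  0.50339984] [ 0.26005237  0.00771543 -0.96556369]
[ 0.43407953 -0.05106939  0.50355171] [ 0.26035149  0.00783227 -0.96548214]
4.35
```

View pics/w0.png

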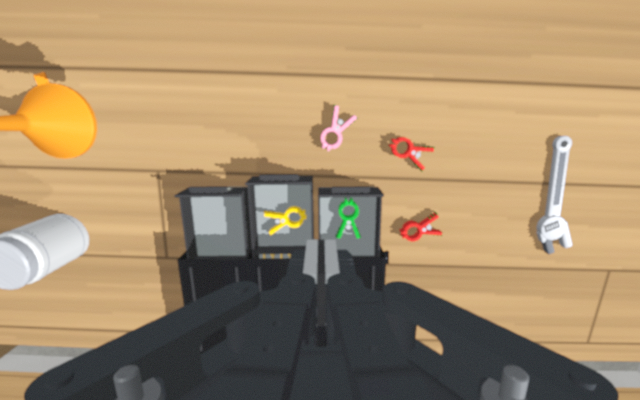

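View pics/w1.png

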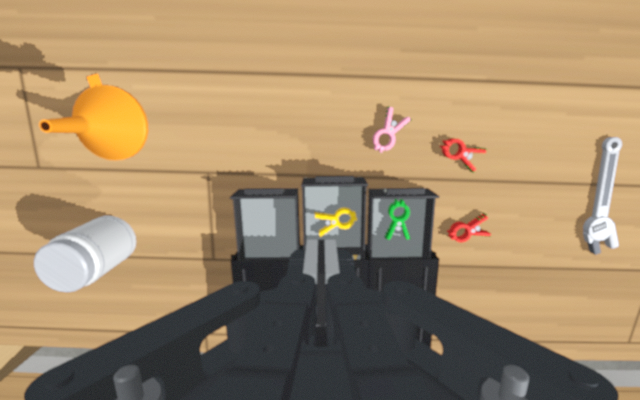

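The wrist views show the three panel tops: empty at about (181–247,192), yellow (249–313,182) and green (320–381,191) in w0. In w1 they are at (235–298,194), (303–366,184) and (370–436,193). The lips jut out just ahead of them. I triangulate these and the clips.

```bash
python3 - <<'E'
from h import *
import pickle
P=[pickle.load(open(f"w{i}.pkl","rb")) for i in(0,1)];F=[cv2.imread(f"pics/w{i}.png") for i in(0,1)]
for nm,c in(("g",G),("y",Y)):
    b=[blob(f,*c) for f in F];print(nm,b)
    x,e=tri(*[ray(P[i],b[i][0][0]) for i in(0,1)]);print(x.round(4),np.round(e,4),[plane(P[i],b[i][0][0],.017).round(4) for i in (0,1)])
C={"empty":((181,192),(247,192),(235,194),(298,194)),"yellow":((249,182),(313,182),(303,184),(366,184)),"green":((320,192),(381,191),(370,193),(436,193))}
for k,v in C.items():
    m=[(np.add(v[0],v[1])/2),(np.add(v[2],v[3])/2)]
    print(k,tri(ray(P[0],m[0]),ray(P[1],m[1]))[0].round(4),[plane(P[i//2],v[i],.057).round(4)[:2].tolist() for i in range(4)])
c=np.vstack([cv2.resize(F[0][168:215,170:400],None,fx=3.4,fy=3.4,interpolation=2),cv2.resize(F[1][168:215,225:455],None,fx=3.4,fy=3.4,interpolation=2)])
cv2.imwrite("pics/lips.png",c)
E
```

```text
g [(((348.0, 218.0), (40.0, 24.0), 90.0), np.int32(461)), (((397.0, 219.0), (40.0, 24.0), 90.0), np.int32(509))]
[0.5924 0.0787 0.0058] [0.0002 0.0002] [array([0.5891, 0.0776, 0.017 ]), array([0.5886, 0.0757, 0.017 ])]
y [(((64.16211700439453, 128.12033081054688), (57.189453125, 60.0908317565918), 61.782649993896484), np.int32(2373)), (((119.54483032226562, 130.01394653320312), (52.371280670166016, 55.00533676147461), 62.3005256652832), np.int32(2008))]
[ 0.4609 -0.338   0.0396] [0. 0.] [array([ 0.4622, -0.3559,  0.017 ]), array([ 0.4621, -0.352 ,  0.017 ])]
empty [ 0.5509 -0.1307  0.0285] [[0.5453, -0.1688], [0.5421, -0.0735], [0.5455, -0.1713], [0.5427, -0.0806]]
yellow [ 0.531  -0.0276  0.0332] [[0.5274, -0.0703], [0.5244, 0.0209], [0.5278, -0.0737], [0.525, 0.0162]]
green [0.5428 0.0778 0.0292] [[0.5386, 0.0313], [0.5342, 0.1187], [0.538, 0.0228], [0.535, 0.1179]]
```

View pics/lips.png

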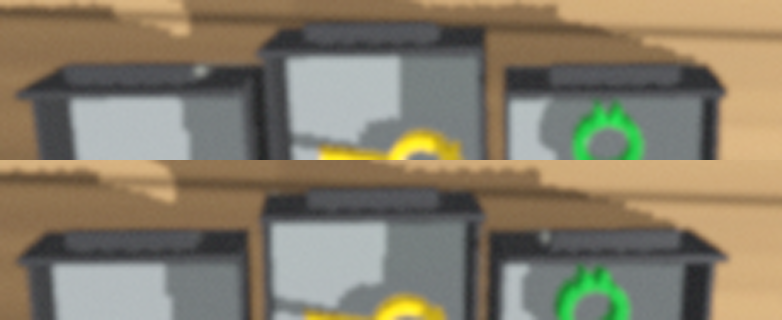

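The lip fronts lie at about y −0.128 (empty) and −0.027 (yellow), with x about 0.535 and 0.517. I push the empty drawer first, then the yellow one.

```bash
python3 - <<'E'
from cell import r
from h import *
u=np.array([np.cos(.03),np.sin(.03),0])
for nm,s in(("empty",np.array([.48,-.132,.055])),("yellow",np.array([.462,-.030,.055]))):
    r.movel((s+[0,0,.08]).tolist(),vel=.2); r.movel(s.tolist(),vel=.12)
    e=s+u*(.66-s[0])
    hit=r.movel(e.tolist(),vel=.06,force_limit=12)
    p=np.array(r.read_tool_pos());print(nm,hit,p.round(4),np.round(r.read_ft_force(),1),r.read_t())
    if p[0]<.6: 
        print("early stop"); hit=r.movel((s+u*(.66-s[0])).tolist(),vel=.05,force_limit=15);p=np.array(r.read_tool_pos());print(hit,p.round(4))
    r.hold(.2); r.movel((p-u*.03).tolist(),vel=.08); 
    r.movel((p-u*.03+[0,0,.12]).tolist(),vel=.2)
r.movel([.5,.0,.38],vel=.25)
import pickle
p=r.camera_params("wrist");f=r.grab_frame("wrist");cv2.imwrite("pics/w2.png",f);pickle.dump(p,open("w2.pkl","wb"))
cv2.imwrite("pics/top2.png",r.grab_frame("top"));print(r.read_t())
E
```

```text
empty True [ 0.6258 -0.1276  0.0541] [-2.5  0.4  1. ] 8.7583
yellow True [ 0.6214 -0.0252  0.0542] [-2.6  0.8  0.3] 14.3833
17.0083
```

View pics/w2.png

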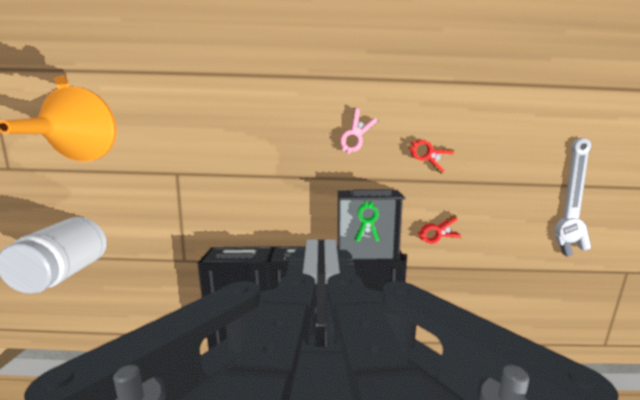

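The empty and yellow drawers look flush and the green one is unmoved. I re-press both firmly in case they rebounded, then point at the clip.

```bash
python3 - <<'E'
from cell import r
from h import *
u=np.array([np.cos(.03),np.sin(.03),0])
for nm,s in(("yellow",np.array([.60,-.026,.055])),("empty",np.array([.60,-.1285,.055]))):
    r.movel((s+[0,0,.08]).tolist(),vel=.25); r.movel(s.tolist(),vel=.12)
    hit=r.movel((s+u*.05).tolist(),vel=.03,force_limit=20)
    p=np.array(r.read_tool_pos());print(nm,hit,p.round(4),np.round(r.read_ft_force(),1),r.read_t())
    r.movel((p-u*.025).tolist(),vel=.08); r.movel((p-u*.025+[0,0,.1]).tolist(),vel=.2)
r.movel([.591,.078,.18],vel=.2); 
cv2.imwrite("pics/top3.png",r.grab_frame("top"))
r.movel([.591,.078,.07],vel=.08)
print(r.read_tool_pos(),r.read_orientation(),r.read_t())
a,b=r.grab_frame("scene"),r.grab_frame("wrist")
cv2.imwrite("pics/s3.png",np.hstack([cv2.resize(a[160:310,180:380],(400,300)),cv2.resize(b[150:300,220:420],(400,300))]))
E
```

```text
yellow True [ 0.6214 -0.0254  0.0542] [-0.7 -0.3  0.4] 19.9333
empty True [ 0.6258 -0.1277  0.0541] [-0.8  0.3  0.9] 23.4
[0.59126945 0.07805157 0.07047009] [-0.00691432 -0.01533384  0.99985793  0.00108756] 27.275
```

View pics/s3.png

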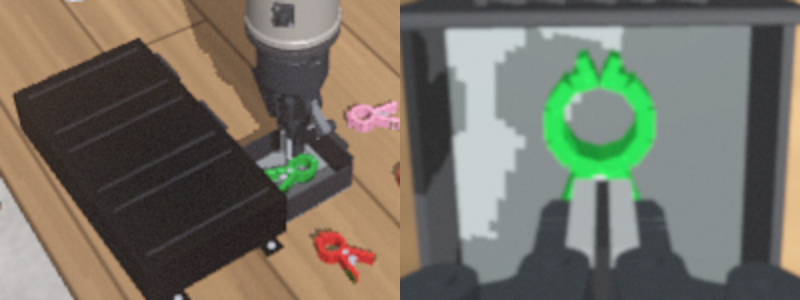

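Both stops repeat to 0.1 mm, so the drawers are home. The picture shows the fingertips standing over the middle of the green clip, clear of it, in its open drawer. I hold and hand in.

```bash
python3 - <<'E'
from cell import r
r.hold(2.5); print(r.read_tool_pos(),r.read_ft_force(),r.read_t()); print(r.finish_job())
E
```

```text
[0.59099173 0.07798571 0.06998395] [-0.66922156 -0.00511592 -0.47844815] 29.875
the job is handed in; nothing more can be done
None
```

The job is handed in, but no verdict came back: the yellow and empty drawers are pushed home, the green clip's drawer is left open, and the arm is still pointing straight down with its fingertips about 28 mm above the clip's middle.

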